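# Fill the router-bit case and hold its lid for fitting a stay

## Task

Put the two spare router bits from the black stand into the two empty pockets of the wooden case, fully home and upright. Then take hold of the case's lid, which is leaning back, swing it forward until it stands 60 degrees open (0 is shut, 90 upright), and finish still holding it steady at that angle so that I can screw on its new lid stay: do not let go, and never let it drop shut. Leave the other things on the bench where they are.

Things in the scene. Friction and masses are not known exactly. Their poses are not given: they have to be found in the camera images.
- case: Light wooden case, open on top, 130 mm deep (x) x 256 mm wide (y) x 62 mm high, walls 7 mm. Origin: centre of its underside on the bench; x points to its rear, away from the robot, z up. The pocket blocks stand in a row along y, 14 mm in front of its middle; lid hinged at its rear. Fixed; its place and yaw vary.
- lid (a joint): Angle (rad) of the lid about its hinge on the rear top edge of the case: 0 shut, 1.571 upright, 1.85 its stop, leaning back, where it rests at first. 60 degrees is 1.047. The hinge is free: let go below about 80 degrees, the lid (0.4 kg) drops shut. It is a wooden tray, 130 mm from hinge to front edge, 256 mm wide, 20 mm deep.
- lid_hinge (a point): Point on the lid's hinge line, mid-width, at the case's rear top edge, 62 mm above the bench. Its x and z turn with the lid: when shut x points to the case's rear and z up; y is the hinge line, parallel to the case's y.
- lid_handle (a point): Middle of the dark steel bar handle on the lid's front edge: a bar 11 mm thick, 110 mm long, parallel to the hinge, 35 mm off the edge on posts at its ends, free between. In the lid's frame (lid_hinge) it is at x = -165 mm, z = +9 mm; axes as lid_hinge. With the lid open the bar is its topmost part.
- spares_stand: Black plastic block 60 x 120 x 38 mm fixed to the bench, with two holes like the pockets, 30 mm either side of its centre along its y; a spare bit stands in each at the start. Origin: centre of its underside.
- pocket_a: One of four hardwood blocks in a row 58 mm apart in the case; its pocket is an upright round hole, 15 mm wide, 34 mm deep, in the middle of its top. 58x56x38 mm, top 45 mm above the bench, 17 mm below the rim. Origin: centre of its underside, under the hole, 7 mm above the bench; axes as the case. Fixed. At the start two of the four hold a bit, two are empty; which ones varies.
- pocket_b: One of four hardwood blocks in a row 58 mm apart in the case; its pocket is an upright round hole, 15 mm wide, 34 mm deep, in the middle of its top. 58x56x38 mm, top 45 mm above the bench, 17 mm below the rim. Origin: centre of its underside, under the hole, 7 mm above the bench; axes as the case. Fixed. At the start two of the four hold a bit, two are empty; which ones varies.
- pocket_c: One of four hardwood blocks in a row 58 mm apart in the case; its pocket is an upright round hole, 15 mm wide, 34 mm deep, in the middle of its top. 58x56x38 mm, top 45 mm above the bench, 17 mm below the rim. Origin: centre of its underside, under the hole, 7 mm above the bench; axes as the case. Fixed. At the start two of the four hold a bit, two are empty; which ones varies.
- pocket_d: One of four hardwood blocks in a row 58 mm apart in the case; its pocket is an upright round hole, 15 mm wide, 34 mm deep, in the middle of its top. 58x56x38 mm, top 45 mm above the bench, 17 mm below the rim. Origin: centre of its underside, under the hole, 7 mm above the bench; axes as the case. Fixed. At the start two of the four hold a bit, two are empty; which ones varies.
- bit_1: Router bit, one of four alike, 62 mm tall, 90 g: steel shank 12 mm wide, 32 mm long, under a red head 26 mm wide, 30 mm tall, to grip. Origin: centre of the shank's foot; z towards the head. Fully home its shoulder rests on the block and its origin is 6 mm above the block's underside (13 mm above the bench in the case). Two start in pockets, two (the spares) in the black stand.
- bit_2: Router bit, one of four alike, 62 mm tall, 90 g: steel shank 12 mm wide, 32 mm long, under a red head 26 mm wide, 30 mm tall, to grip. Origin: centre of the shank's foot; z towards the head. Fully home its shoulder rests on the block and its origin is 6 mm above the block's underside (13 mm above the bench in the case). Two start in pockets, two (the spares) in the black stand.
- bit_3: Router bit, one of four alike, 62 mm tall, 90 g: steel shank 12 mm wide, 32 mm long, under a red head 26 mm wide, 30 mm tall, to grip. Origin: centre of the shank's foot; z towards the head. Fully home its shoulder rests on the block and its origin is 6 mm above the block's underside (13 mm above the bench in the case). Two start in pockets, two (the spares) in the black stand.
- bit_4: Router bit, one of four alike, 62 mm tall, 90 g: steel shank 12 mm wide, 32 mm long, under a red head 26 mm wide, 30 mm tall, to grip. Origin: centre of the shank's foot; z towards the head. Fully home its shoulder rests on the block and its origin is 6 mm above the block's underside (13 mm above the bench in the case). Two start in pockets, two (the spares) in the black stand.
- wax_tin: Round tin with a green lid, 87 mm across, 30 mm high, a bystander left on the bench. Origin: centre of its underside.
- hardwood_block: Brown oak block, 55 x 85 x 42 mm, a bystander. Origin: centre of its underside.
- sanding_block: Cork sanding block, 62 x 108 x 33 mm, a bystander. Origin: centre of its underside.

How it is judged:
By the outcome, as a careful person would: the job done as asked, in the order asked, and still so for the second after the job is handed in, while the arm keeps its last pose, push and grip.
It also fails if it takes over 67 s, if anything falls off the work surface, if the arm or the gripper's body presses on something with over 40 N, if the wrist force passes 120 N, or if a joint passes its speed limit or range.

## Robot

A 6-joint arm with a two-finger parallel gripper is mounted at the origin on a cart in front of the work surface, level with it; the furniture and walls round the work are solid. World frame = base frame: x ahead of the robot, y to its left, z up, the work surface at z = 0. Lengths are in mm, angles in rad, forces in N, time in s.
With the tool pointing down it reaches from about 425 to 950 mm from the base axis. Payload 3.5 kg.
Tool frame: the origin (TCP) lies midway between the tips of the shut fingers; the grasp point (between the pads) lies 19 mm behind it; z points along the fingers, y is the line along which they close (so a half turn about z gives the same grasp; the last joint's range is limited). The gripper opens to 85 mm and grips with 20 to 120 N. Pads are 22 mm wide; open, the fingers measure 114 mm over their backs; the gripper's body (76 mm by 85 mm) begins 54 mm behind the grasp point. The pads swing forward as they close: fully open they stand 13 mm farther back than shut.
Start: joints at [-1.345, 0.286, 1.577, -0, 1.279, -0.15], TCP at [247.758, -627.871, 231.325] pointing down, gripper open.
Joint ranges: [-2.77, 2.77], [-0.9, 2.22], [0.21, 2.48], [-1.53, 4.67], [0.24, 2.81], [-2.84, 2.84]. Speed limits (rad/s): [2.79, 2.79, 3.14, 3.14, 3.14, 3.14].

## Interface

Orientations are given as a 3x3 rotation matrix whose columns are the frame's x, y, z axes.
In Python, from station import robot, eyes, ticket gives the robot as it stands.
- The arm moves only by the tool jog_arm, never from a script. Its argument "series" is a list of rows, each a list of 7 numbers: the closure in counts, from 0 (fully open) to 255 (shut), then the shift along the tool's x, y, z in mm, then the turn, a rotation vector about the tool's x, y, z in degrees. In form: [[hand, x, y, z, ax, ay, az], ...]. A call has 1 to 5 rows; each row shifts and turns the commanded pose from where the row before left it, along the tool's axes as they then stand; what a row does not reach is not made up. A row lasts 1/8 s, in which the tool goes at most 62.5 mm and 10.7 degrees, less where a joint would pass 70% of its speed; a pose out of reach is approached as far as the arm can. A call is refused whole if a number of a shift passes 62.5 or a number of a turn 10.7, either way. A call with a gripper value outside its range is refused whole. The fingers move at their own pace and stop on an object; the grip force is fixed at half the most. Time passes only in rows, so rows that do not move let the fingers close. It gives the time, the measured TCP pose, the force, the opening and the grip force at its end, in the units of the state.
- robot.read_state(): the state, without advancing time (a new reading comes with each control period).
- eyes.get_image(name): name is "scene" or "side" or "wrist"; returns a dict with "image" (384x512x3 uint8, red, green, blue), "depth" (384x512 float32, mm along the optical axis (not along the pixel's ray), 0 where there is no reading), "mtx" (3x3 intrinsics, pixels), "xyz" and "attitude" of the camera in the world. Camera axes: x right, y down, z forward; pixel columns grow to the right and rows downward; lengths in mm; the calibration is good to about 2 mm. A picture is of the moment at which its call begins.
- ticket.sign_off(): hands the job in; it is judged then, once.
The state is a dict: "time_s": time; "joint_positions": joint angles; "joint_velocities": joint speeds; "effort": joint torques, N m; "tool_pos": TCP position; "orientation": TCP orientation; "ft_force": force on the tool from outside, world axes, zero at the start; "wrist_torque": the same for the moment, N m; "gripper_width": finger opening in mm; "grip_force": force on a finger pad.
Only numpy, scipy, OpenCV 4.12 (cv2) and the standard library are available. Lean on these libraries where they do the work, as an engineer would, in place of code of your own. Each camera call takes 0.05 s, during which the arm holds its last target. There are 200 camera calls.

## Working session

There is one attempt and no reset: what is moved stays moved. The work goes in short steps, Python scripts to look and compute and a tool call to move; the robot and the scene stay as the last step left them, time stands still between calls to the robot, and variables do not carry over. Pictures are saved under pics/ and viewed, at most 10 in all, crops included, and the job is handed in when it is done.

Besides the shell and the picture viewer there is one more tool, called after "Call:" by a JSON object that holds its "method" and its "body". jog_arm: Moves the arm, as the interface text tells. Its arguments: {"type":"object","properties":{"series":{"type":"array"}},"required":["series"]}

```bash
ls; mkdir -p pics
cat > h.py <<'E'
import numpy as np, cv2
from station import robot, eyes, ticket
def grab(n):
    d=eyes.get_image(n); d['R']=np.array(d['attitude']);d['p']=np.array(d['xyz']);d['K']=np.array(d['mtx']);return d
def pts(d):
    h,w=d['depth'].shape; v,u=np.mgrid[:h,:w]; z=d['depth']; K=d['K']
    c=np.stack([(u-K[0,2])/K[0,0]*z,(v-K[1,2])/K[1,1]*z,z],-1)
    return c@d['R'].T+d['p']
def ray(d,u,v,h):
    r=d['R']@np.linalg.solve(d['K'],[u,v,1.]); return d['p']+r*(h-d['p'][2])/r[2]
def proj(d,P):
    c=(np.array(P)-d['p'])@d['R']; q=c@d['K'].T; return q[...,:2]/q[...,2:]
E
python3 - <<'E'
from h import *
a=grab('scene');b=grab('side')
np.savez('v0.npz',**{k+n:d[k] for n,d in(('a',a),('b',b)) for k in('image','depth','K','R','p')})
cv2.imwrite('pics/scene0.png',a['image'][:,:,::-1]);cv2.imwrite('pics/side0.png',b['image'][:,:,::-1])
print(a['p'],b['p'],a['R'],b['R'],a['K']);print(robot.read_state())
E
```

```text
pics
[121.28290392 738.56942131 649.63417997] [ 250.9375145  1282.50568996  660.71672429] [[-0.83970177 -0.36219277  0.40462   ]
 [-0.54287505  0.54107785 -0.64227832]
 [ 0.01369764 -0.75898034 -0.65096945]] [[-0.97370933 -0.10360484  0.20286985]
 [-0.22774878  0.46053069 -0.85792889]
 [-0.0045422  -0.88157673 -0.4720189 ]] [[356.75610098   0.         254.41825568]
 [  0.         356.75610098 184.22605595]
 [  0.           0.           1.        ]]
{'time_s': 0.1, 'joint_positions': array([-1.34500830e+00,  2.87102918e-01,  1.57802526e+00, -1.16895343e-05,
        1.27858921e+00, -1.50004199e-01]), 'joint_velocities': array([ 0.00061087, -0.00123366, -0.00321204,  0.00186731, -0.00100667,
       -0.00019635]), 'effort': array([ 4.40485410e-04, -4.07295513e+01, -2.93698668e+01, -1.81475434e-04,
        3.42116829e-03, -3.15972869e-06]), 'tool_pos': array([ 247.62043248, -627.30747246,  230.07115381]), 'orientation': array([[ 9.30215994e-01,  3.67012217e-01, -4.86584276e-04],
       [ 3.67012412e-01, -9.30213745e-01,  2.06830104e-03],
       [ 3.06464369e-04, -2.10254918e-03, -9.99997743e-01]]), 'ft_force': array([-0.16647429, -0.1146253 ,  0.55425252]), 'wrist_torque': array([-0.05840926, -0.0398115 , -0.0095608 ]), 'grip_force': 0.0, 'gripper_width': 85.4510619674981}
```

View pics/scene0.png

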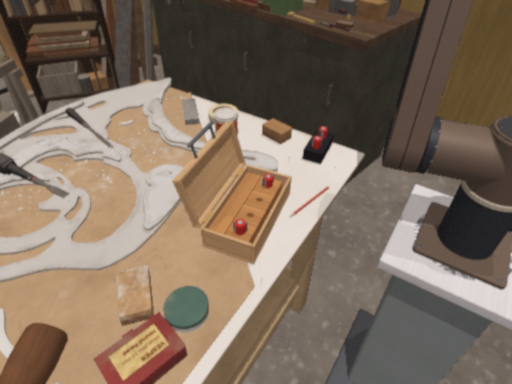

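View pics/side0.png

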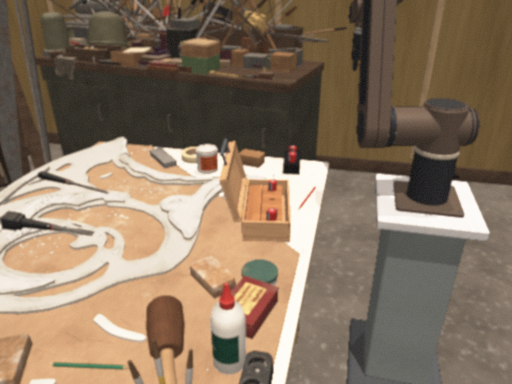

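The scene view shows the case at about (245,205) with bits in its outer-looking pockets (268,180) and (240,226). The black stand is at (318,147) with two red heads, and the lid leans back to the left. I'll measure these now.

Run:
```python
from h import *
v=np.load('v0.npz')
def D(n): 
    return {k:v[k+n] for k in('image','depth','K','R','p')}
for n in 'ab':
    d=D(n);P=pts(d);hsv=cv2.cvtColor(d['image'],cv2.COLOR_RGB2HSV)
    m=(((hsv[...,0]<8)|(hsv[...,0]>172))&(hsv[...,1]>150)&(hsv[...,2]>70)).astype(np.uint8)
    k,l,s,c=cv2.connectedComponentsWithStats(m)
    for i in range(1,k):
        if 12<s[i,4]<400:
            q=P[l==i];print(n,c[i].round(1),s[i],np.median(q,0).round(1),q[:,2].max().round(1))
    # rim
    X=P.reshape(-1,3)
    sel=(abs(X[:,2]-62)<3)&(X[:,0]>350)&(X[:,0]<900)&(abs(X[:,1])<500)
    print(n,'z62 pts',sel.sum(),np.median(X[sel],0))
    img=np.zeros(m.shape,np.uint8);img.ravel()[sel]=255
    k,l,s,c=cv2.connectedComponentsWithStats(img)
    for i in range(1,k):
        if s[i,4]>40: print(s[i],P[l==i].min(0).round(),P[l==i].max(0).round())
    dark=(hsv[...,2]<60)&(P[...,2]>34)&(P[...,2]<42)&(P[...,0]<900)&(P[...,0]>300)
    k,l,s,c=cv2.connectedComponentsWithStats(dark.astype(np.uint8))
    for i in range(1,k):
        if s[i,4]>20: q=P[l==i];print('dark',s[i],cv2.minAreaRect(q[:,:2].astype(np.float32)))
d=D('a');cv2.imwrite('pics/crop0.png',cv2.resize(d['image'][90:270,150:350],None,fx=3.3,fy=3.3,interpolation=cv2.INTER_CUBIC)[:,:,::-1])
```

```text
a [324.8 132.8] [323 128   5  11  36] [ 441.6 -168.9   56.9] 70.8
a [316.4 143.2] [312 136   9  13  72] [ 438.1 -105.2   55.4] 69.9
a [269.  181.6] [266 176   7  12  61] [459.4 135.1  67. ] 77.1
a [240.2 227.3] [235 219  11  16 114] [429.  305.   69.1] 76.9
a [161.4 325.3] [155 318  11  17  62] [426.7 556.5  42.1] 44.1
a [162.2 356.2] [158 353   9   6  17] [386.2 595.5  41.7] 44.1
a [157.5 367.7] [138 353  44  31 238] [383.8 611.8  39.9] 44.4
a [136.  375.9] [132 374   8   5  14] [401.4 640.3  41.9] 43.1
a z62 pts 920 [465.94116341 242.3463362   61.87008541]
[199 164  93  84 757] [378.  79.  59.] [552. 352.  65.]
dark [367  34  44  23  72] ((522.3934326171875, -1127.07958984375), (432.49761962890625, 8.566703796386719), 78.68446350097656)
dark [305  39  53  18  99] ((749.3775634765625, -920.9154663085938), (19.00400161743164, 300.2593994140625), 77.50469970703125)
dark [305 133  29  23 226] ((444.2657470703125, -144.4986572265625), (55.741249084472656, 123.50804138183594), 7.520210266113281)
b [165.7  10.6] [163   5   6  12  53] [ 1468.3 -1476.2   382.5] 660.7
b [292.9 155.3] [289 14
[... 282 characters left out ...]
.7  40.8] 660.7
b [250.3 333.4] [248 330   6   7  17] [402.2 680.6  15. ] 660.7
b z62 pts 485 [481.57818325 239.28659766  61.45161288]
[233 177  58  47 333] [380.  80.  59.] [554. 357.  65.]
dark [271  79  46  21  71] ((535.010498046875, -1100.9901123046875), (477.59423828125, 102.6556396484375), 66.00196838378906)
dark [232  91  25   6  41] ((821.5909423828125, -935.5497436523438), (23.428020477294922, 147.60720825195312), 72.3450927734375)
dark [284 151  16  15 105] ((447.5563049316406, -141.75149536132812), (55.38747787475586, 130.62026977539062), 8.975066184997559)
dark [214 355  24   8  65] ((426.48223876953125, 770.322265625), (42.30863571166992, 10.450011253356934), 1.870090126991272)
```

View pics/crop0.png

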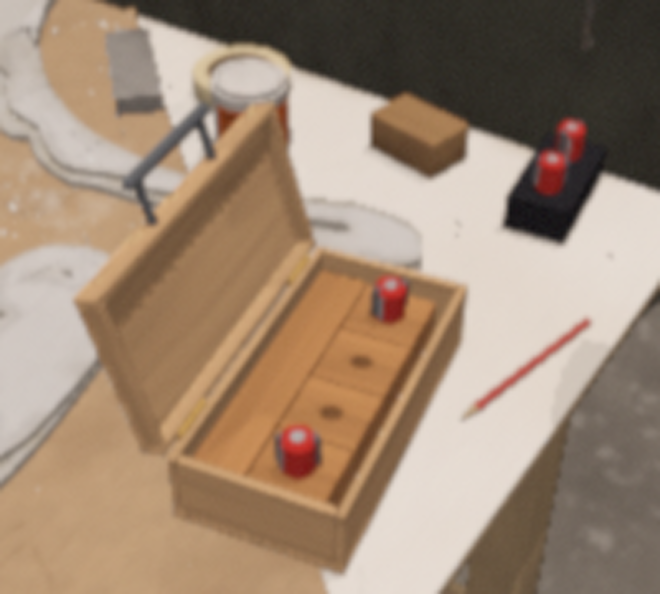

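The crop shows the two end pockets filled and the two middle ones empty, with hole centres at crop (361,361) and (331,412). The lid handle is the bar at about (165,145). I'll work out the poses by casting rays.

```bash
cat >> h.py <<'E'
from scipy.spatial.transform import Rotation as Ro
def plan(tgt,R1=None,n=None,st=None):
    """print rows (tool shift, turn deg) from the present pose to tgt"""
    s=st or robot.read_state();p=np.array(s['tool_pos']);R0=np.array(s['orientation']);R1=R0 if R1 is None else R1
    rv=Ro.from_matrix(R0.T@R1).as_rotvec(); tgt=np.array(tgt,float)
    n=n or int(max(np.ceil(np.linalg.norm(tgt-p)/58),np.ceil(np.degrees(np.linalg.norm(rv))/10.2),1))
    w=rv/n; R=R0
    print('total tool shift',(R0.T@(tgt-p)).round(1),'turn',np.degrees(rv).round(1),'rows',n)
    for i in range(n):
        print([0]+(R.T@((tgt-p)/n)).round(1).tolist()+np.degrees(w).round(2).tolist()); R=R@Ro.from_rotvec(w).as_matrix()
def down(yaw,tilt=0):
    """tool y along world yaw (deg), z down; tilt>0 leans fingertips away along y"""
    a,t=np.radians([yaw,tilt]);e=np.array([np.cos(a),np.sin(a),0]);k=np.array([0,0,1.])
    z=np.sin(t)*e-np.cos(t)*k; y=np.cos(t)*e+np.sin(t)*k; return np.stack([np.cross(y,z),y,z],1)
E
python3 - <<'E'
from h import *
v=np.load('v0.npz')
D=lambda n:{k:v[k+n] for k in('image','depth','K','R','p')}
a,b=D('a'),D('b')
for u,w,h in((324.8,132.8,53),(316.4,143.2,53),(269,181.6,60),(240.2,227.3,60),(259.4,199.4,45),(250.3,214.8,45)): print('a',ray(a,u,w,h).round(1))
for u,w,h in((292.9,155.3,53),(273.9,185.4,60),(272.4,214,60)): print('b',ray(b,u,w,h).round(1))
for d in(a,b):
    P=pts(d);X=P.reshape(-1,3);X=X[(abs(X[:,2]-62)<3)&(X[:,0]>370)&(X[:,0]<560)&(X[:,1]>75)&(X[:,1]<360)]
    print(cv2.minAreaRect(X[:,:2].astype(np.float32)))
plan([441,-140,200],down(7.5))
E
```

```text
a [ 443.7 -177.5   53. ]
a [ 440.6 -110.5   53. ]
a [462.3 127.3  60. ]
a [434.2 298.   60. ]
a [455.4 183.7  45. ]
a [444.9 240.8  45. ]
b [ 440.9 -125.9   53. ]
b [460.2 131.1  60. ]
b [432.6 297.3  60. ]
((473.3202819824219, 216.58035278320312), (150.05352783203125, 259.1552429199219), 9.82441520690918)
((472.4510803222656, 218.72821044921875), (148.5982208251953, 260.52020263671875), 8.987893104553223)
total tool shift [ 358.7 -382.3   31. ] turn [ -0.1  -0.1 -76. ] rows 10
[0, 35.9, -38.2, 3.1, -0.01, -0.01, -7.6]
[0, 40.6, -33.1, 3.1, -0.01, -0.01, -7.6]
[0, 44.6, -27.5, 3.1, -0.01, -0.01, -7.6]
[0, 47.9, -21.3, 3.1, -0.01, -0.01, -7.6]
[0, 50.3, -14.8, 3.1, -0.01, -0.01, -7.6]
[0, 51.8, -8.1, 3.0, -0.01, -0.01, -7.6]
[0, 52.4, -1.1, 3.0, -0.01, -0.01, -7.6]
[0, 52.1, 5.8, 3.0, -0.01, -0.01, -7.6]
[0, 50.9, 12.6, 3.0, -0.01, -0.01, -7.6]
[0, 48.8, 19.3, 3.0, -0.01, -0.01, -7.6]
```

Call:
{"method": "jog_arm", "body": {"series": [[0,36,-38,0,0,0,-7.6],[0,40.5,-33,0,0,0,-7.6],[0,44.5,-27.5,0,0,0,-7.6],[0,48,-21.5,0,0,0,-7.6],[0,50.5,-15,0,0,0,-7.6]]}}

```text
time_s: 0.72
tool_pos: [344.7, -382.3, 230.8]
orientation: [[0.504, 0.864, -0.0], [0.864, -0.504, 0.001], [0.001, -0.001, -1.0]]
ft_force: [0.7, -0.2, 0.6]
gripper_width: 85.2
grip_force: 0.0
```

Call:
{"method": "jog_arm", "body": {"series": [[0,52,-8,0,0,0,-7.6],[0,52.5,-1,0,0,0,-7.6],[0,52,6,0,0,0,-7.6],[0,51,12.5,0,0,0,-7.6],[0,49,19,0,0,0,-7.6]]}}

```text
time_s: 1.35
tool_pos: [441.3, -138.3, 231.0]
orientation: [[-0.135, 0.991, -0.0], [0.991, 0.135, 0.0], [0.0, -0.0, -1.0]]
ft_force: [0.7, -0.4, 0.6]
gripper_width: 85.3
grip_force: 0.0
```

Run:
```python
from h import *
s=robot.read_state();print(s['tool_pos'],s['orientation'],s['time_s'])
d=grab('wrist');print(d['p'],d['R'])
np.savez('w1.npz',**{k:d[k] for k in('image','depth','K','R','p')})
cv2.imwrite('pics/w1.png',d['image'][:,:,::-1])
```

```text
[ 441.27536985 -138.3221492   231.03245522] [[-1.35175769e-01  9.90821631e-01 -7.88399564e-05]
 [ 9.90821626e-01  1.35175778e-01  1.21755072e-04]
 [ 1.31294811e-04 -6.16579984e-05 -9.99999989e-01]] 1.35
[429.28894895 -63.16843874 373.04107321] [[ 9.90799714e-01  1.29219902e-01  4.02261560e-02]
 [ 1.35334648e-01 -9.44520387e-01 -2.99275409e-01]
 [-6.77914544e-04  3.01965983e-01 -9.53318460e-01]]
```

View pics/w1.png

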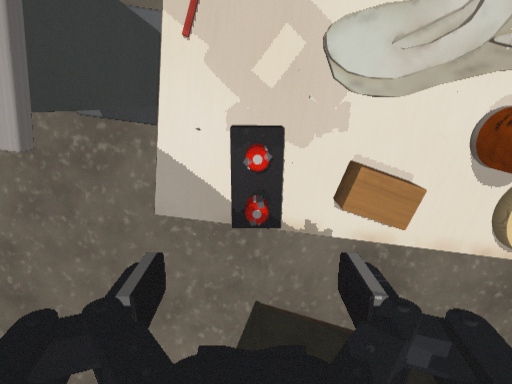

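The wrist view shows the stand's top spanning (231-284,125-228), with head tops at about (258,159) and (257,213). The neighbouring bench is clear.

Run:
```python
from h import *
d=dict(np.load('w1.npz'));P=pts(d);im=d['image'].astype(int)
for (u,v) in((258,159),(257,213)):
    sub=np.zeros(im.shape[:2],bool);sub[v-18:v+19,u-18:u+19]=1
    Z=P[...,2]; top=sub&(Z>64)
    wh=sub&(im.min(2)>120)&(Z>60); ys,xs=np.nonzero(wh); yt,xt=np.nonzero(top)
    (cx,cy),r=cv2.minEnclosingCircle(np.stack([xt,yt],1).astype(np.float32))
    print(Z[sub].max(),wh.sum(),xs.mean(),ys.mean(),ray(d,xs.mean(),ys.mean(),68).round(1),(cx,cy,r),ray(d,cx,cy,68).round(1),P[top].mean(0).round(1))
hsv=cv2.cvtColor(d['image'],cv2.COLOR_RGB2HSV)
m=(im.max(2)<70)&(P[...,2]>34)&(P[...,2]<42);m[:, :220]=0;m[:,300:]=0;m[240:]=0;m[:115]=0
print(cv2.minAreaRect(P[m][:,:2].astype(np.float32)))
```

```text
373.04107321079806 74 256.9864864864865 159.1891891891892 [ 442.2 -116.8   68. ] (260.0, 157.5, 21.59292221069336) [ 445.  -114.6   68. ] [ 442.1 -114.9   73.1]
373.04107321079806 6 257.1666666666667 209.0 [ 450.1 -170.7   68. ] (256.5845642089844, 208.6094512939453, 18.536252975463867) [ 449.4 -170.3   68. ] [ 449.6 -172.4   74.1]
((446.3082275390625, -146.33470153808594), (59.253543853759766, 120.02478790283203), 7.650630950927734)
```

Call:
{"method": "jog_arm", "body": {"series": [[0,21.4,3.9,45,0,0,0],[0,0,0,55,0,0,0],[0,0,0,50,0,0,0],[0,0,0,38,0,0,0],[0,0,0,0,0,0,0]]}}

```text
time_s: 2.02
tool_pos: [439.2, -116.8, 40.1]
orientation: [[-0.131, 0.991, -0.008], [0.991, 0.131, 0.004], [0.005, -0.007, -1.0]]
ft_force: [0.5, -0.4, 0.8]
gripper_width: 85.6
grip_force: 0.0
```

Call:
{"method": "jog_arm", "body": {"series": [[220,0,0,0,0,0,0],[220,0,0,0,0,0,0],[220,0,0,0,0,0,0],[220,0,0,0,0,0,0],[220,0,0,0,0,0,0]]}}

```text
time_s: 2.65
tool_pos: [443.4, -119.0, 45.0]
orientation: [[-0.131, 0.991, 0.003], [0.991, 0.131, -0.001], [-0.002, 0.002, -1.0]]
ft_force: [-0.8, 0.5, 6.6]
gripper_width: 24.3
grip_force: 58.6
```

Call:
{"method": "jog_arm", "body": {"series": [[220,0,0,0,0,0,0],[220,0,0,-10,0,0,0],[220,0,0,-40,0,0,0],[220,0,0,-50,0,0,0],[220,0,0,0,0,0,0]]}}

```text
time_s: 3.28
tool_pos: [444.7, -119.7, 148.2]
orientation: [[-0.131, 0.991, 0.008], [0.991, 0.131, -0.005], [-0.006, 0.007, -1.0]]
ft_force: [-0.3, -0.6, -0.8]
gripper_width: 23.9
grip_force: 61.8
```

Run:
```python
from h import *
s=robot.read_state();print(s['tool_pos'],s['ft_force'],s['gripper_width'],s['grip_force'])
d=grab('wrist');P=pts(d)
np.savez('w2.npz',**{k:d[k] for k in('image','depth','K','R','p')})
cv2.imwrite('pics/w2.png',d['image'][:,:,::-1])
plan([447,214,200],down(9.4))
```

```text
[ 444.73440774 -119.70619268  148.2402629 ] [-0.28795397 -0.62118289 -0.84097497] 23.94235450543862 61.78351879119873
total tool shift [329.4  47.8 -55.2] turn [ 0.2  0.2 -1.9] rows 6
[0, 54.9, 8.0, -9.2, 0.03, 0.03, -0.31]
[0, 54.9, 8.3, -9.2, 0.03, 0.03, -0.31]
[0, 54.8, 8.5, -9.2, 0.03, 0.03, -0.31]
[0, 54.8, 8.8, -9.1, 0.03, 0.03, -0.31]
[0, 54.7, 9.1, -9.1, 0.03, 0.03, -0.31]
[0, 54.7, 9.4, -9.1, 0.03, 0.03, -0.31]
```

View pics/w2.png

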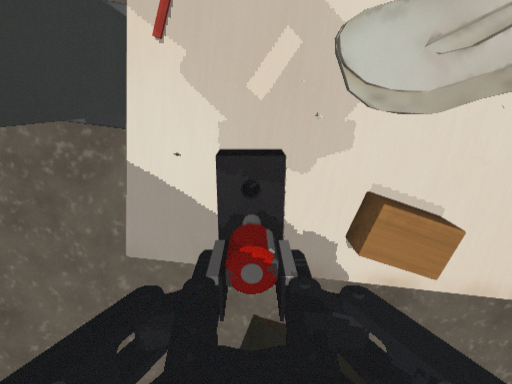

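The bit is held upright between the pads (head at (251,258), shank tip at (250,218)), and its stand hole at (251,188) is now empty. Next I carry it to the case and look from there.

Call:
{"method": "jog_arm", "body": {"series": [[220,10,0,-40,0,0,0],[220,55,9,-40,0,0,-0.4],[220,55,9,0,0,0,-0.4],[220,55,9,0,0,0,-0.4],[220,55,9,0,0,0,-0.4]]}}

```text
time_s: 3.95
tool_pos: [443.7, 111.0, 217.9]
orientation: [[-0.159, 0.987, -0.004], [0.987, 0.159, -0.0], [0.0, -0.004, -1.0]]
ft_force: [0.8, -0.2, -0.8]
gripper_width: 23.9
grip_force: 61.8
```

Call:
{"method": "jog_arm", "body": {"series": [[220,35,8,0,0,0,-0.4],[220,0,0,0,0,0,0],[220,0,0,0,0,0,0]]}}

```text
time_s: 4.32
tool_pos: [446.7, 144.7, 218.3]
orientation: [[-0.166, 0.986, -0.003], [0.986, 0.166, -0.001], [-0.0, -0.003, -1.0]]
ft_force: [-0.5, -0.1, -0.6]
gripper_width: 24.5
grip_force: 61.8
```

Run:
```python
from h import *
s=robot.read_state();print(s['tool_pos'],s['orientation'].round(3),s['gripper_width'],s['time_s'])
d=grab('wrist')
np.savez('w3.npz',**{k:d[k] for k in('image','depth','K','R','p')})
cv2.imwrite('pics/w3.png',d['image'][:,:,::-1])
```

```text
[446.70913938 144.71912066 218.26831171] [[-0.166  0.986 -0.003]
 [ 0.986  0.166 -0.001]
 [-0.    -0.003 -1.   ]] 24.533485226873395 4.325
```

View pics/w3.png

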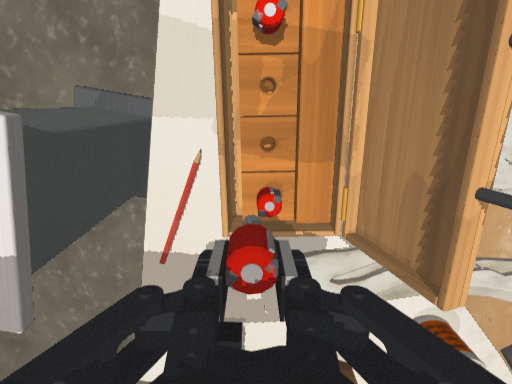

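The wrist view shows the empty pocket holes at (268,86) and (268,144), and the filled end pockets at (269,12) and (269,203). The held bit is at (251,258).

Run:
```python
from h import *
d=dict(np.load('w3.npz'));im=d['image'].astype(int);P=pts(d)
g=cv2.cvtColor(d['image'],cv2.COLOR_RGB2GRAY).astype(float)
Q=[]
for u,v in((268,86),(268,144)):
    s=g[v-16:v+17,u-16:u+17]; m=s<np.median(s)-20
    k,l,st,c=cv2.connectedComponentsWithStats(m.astype(np.uint8)); i=1+np.argmax(st[1:,4])
    (ys,xs)=np.nonzero(l==i);(cx,cy),r=cv2.minEnclosingCircle(np.stack([xs,ys],1).astype(np.float32))
    x0,y0,w,h=st[i,:4]
    q=ray(d,u-16+cx,v-16+cy,45);Q.append(q);print(st[i],(u-16+cx,v-16+cy,r),q.round(1), 'centroid',ray(d,*(c[i]+[u-16,v-16]),45).round(1))
for u,v in((270,10),(269,207)):
    y0=max(0,v-10);w=(im[y0:v+10,u-10:u+10].min(2)>140);ys,xs=np.nonzero(w);q=ray(d,u-10+xs.mean(),y0+ys.mean(),75);Q.append(q);print('spot',w.sum(),q.round(1))
Q=np.array(Q);y=Q[2]-Q[3];print('yaw',np.degrees(np.arctan2(-y[0],y[1])),np.linalg.norm(y),Q.mean(0))
X=P.reshape(-1,3);X=X[(abs(X[:,2]-62)<2.5)&(X[:,0]>370)&(X[:,0]<560)&(X[:,1]>75)&(X[:,1]<360)]
print(cv2.minAreaRect(X[:,:2].astype(np.float32)))
# held bit: spot ray at tool height
w=np.zeros(g.shape,bool);w[262:285,240:264]=1;w&=im.min(2)>120;ys,xs=np.nonzero(w)
print('held spot',w.sum(),xs.mean(),ys.mean(),P[w].mean(0).round(1),ray(d,xs.mean(),ys.mean(),218.3+23).round(1))
```

```text
[  7   7  18  16 217] (267.5, 84.5, 8.860122680664062) [444.4 239.5  45. ] centroid [444.4 239.7  45. ]
[  8   8  16  16 168] (267.52702713012695, 143.06756782531738, 8.07817554473877) [454.9 183.   45. ] centroid [455.1 182.9  45. ]
spot 127 [434.3 295.8  75. ]
spot 66 [465.8 124.8  75. ]
yaw 10.429341995846253 173.8888940836962 [449.84801963 210.74636813  60.        ]
((474.74603271484375, 200.13385009765625), (146.5563507080078, 226.4425506591797), 10.448673248291016)
held spot 305 251.35081967213114 272.80655737704916 [444.5 147.3 241.7] [444.5 147.1 241.3]
```

Call:
{"method": "jog_arm", "body": {"series": [[220,16.4,8.1,10,0,0,-0.8],[220,16.4,8.1,20,0,0,0],[220,0,0,48,0,0,0],[220,0,0,40,0,0,0],[220,0,0,0,0,0,0]]}}

```text
time_s: 5.0
tool_pos: [454.8, 179.8, 97.7]
orientation: [[-0.179, 0.984, -0.009], [0.984, 0.179, -0.001], [0.0, -0.009, -1.0]]
ft_force: [0.5, -0.4, -1.8]
gripper_width: 24.1
grip_force: 61.8
```

Call:
{"method": "jog_arm", "body": {"series": [[220,0,0,0,0,0,0],[220,0,0,0,0,0,0]]}}

```text
time_s: 5.25
tool_pos: [459.7, 180.6, 104.1]
orientation: [[-0.179, 0.984, 0.004], [0.984, 0.179, 0.001], [-0.0, 0.004, -1.0]]
ft_force: [0.4, -1.0, -1.1]
gripper_width: 23.7
grip_force: 61.8
```

Run:
```python
from h import *
s=robot.read_state();print(s['tool_pos'],s['orientation'].round(3),s['joint_velocities'].round(3),s['ft_force'])
d=grab('wrist')
np.savez('w4.npz',**{k:d[k] for k in('image','depth','K','R','p')})
cv2.imwrite('pics/w4.png',cv2.resize(d['image'][120:320,150:350],None,fx=3,fy=3)[:,:,::-1])
s=robot.read_state();print(s['tool_pos'])
```

```text
[459.70409005 180.62334975 104.07605592] [[-0.179  0.984  0.004]
 [ 0.984  0.179  0.001]
 [-0.     0.004 -1.   ]] [ 0.002 -0.004  0.005 -0.    -0.001  0.   ] [ 0.43154573 -1.00944021 -1.08850406]
[459.51107384 180.61945922 103.93976682]
```

View pics/w4.png

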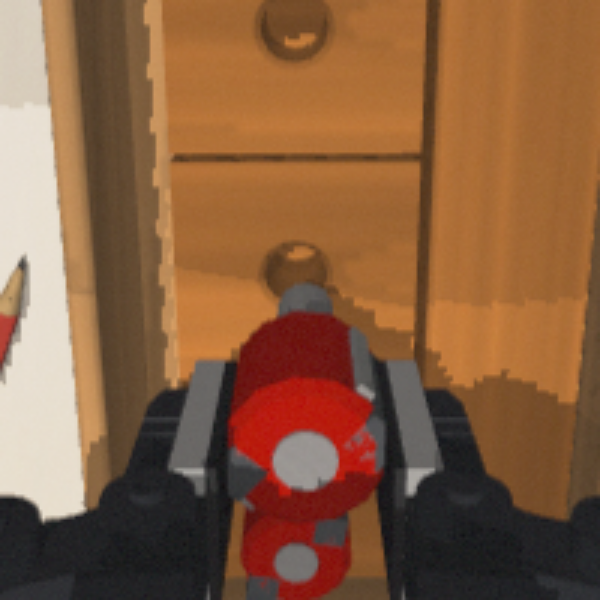

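The crop shows the target hole at (296,270), the shank's end just in front of it at (305,297), and the held head's spot at (305,461).

Run:
```python
from h import *
d=dict(np.load('w4.npz'));im=d['image'].astype(int);g=cv2.cvtColor(d['image'],cv2.COLOR_RGB2GRAY).astype(float);P=pts(d)
w=np.zeros(g.shape,bool);w[260:288,238:266]=1;w&=(im.min(2)>110);ys,xs=np.nonzero(w);print(w.sum(),P[w].mean(0).round(1))
sp=ray(d,xs.mean(),ys.mean(),127.3);print('spot',sp.round(1))
for u,v in((248.9,210.5),(247.9,128.5)): print('hole',ray(d,u,v,45).round(1))
# shank visible pixels
sh=np.zeros(g.shape,bool);sh[212:228,240:264]=1;sh&=(im.max(2)-im.min(2)<30);print(sh.sum(),P[sh].mean(0).round(1),P[sh].min(0).round(1),P[sh].max(0).round(1))
```

```text
320 [457.2 183.5 128.2]
spot [457.3 183.  127.3]
hole [455.8 182.9  45. ]
hole [445.  239.3  45. ]
135 [456.6 187.9  74.1] [451.9 184.   66.3] [462.3 195.5  99.1]
```

Call:
{"method": "jog_arm", "body": {"series": [[220,-0.3,-1.7,10,0,0,0],[220,0,0,10,0,0,0],[220,0,0,10,0,0,0],[220,0,0,0,0,0,0],[220,0,0,0,0,0,0]]}}

```text
time_s: 5.92
tool_pos: [456.2, 179.7, 71.6]
orientation: [[-0.179, 0.984, -0.001], [0.984, 0.179, -0.0], [-0.0, -0.001, -1.0]]
ft_force: [0.4, 0.1, -1.7]
gripper_width: 24.0
grip_force: 61.8
```

Call:
{"method": "jog_arm", "body": {"series": [[220,0,0,6,0,0,0],[220,0,0,6,0,0,0],[220,0,0,4,0,0,0],[220,0,0,0,0,0,0],[220,0,0,0,0,0,0]]}}

```text
time_s: 6.55
tool_pos: [456.2, 179.8, 55.7]
orientation: [[-0.179, 0.984, -0.0], [0.984, 0.179, -0.0], [-0.0, -0.0, -1.0]]
ft_force: [0.2, 1.0, -1.4]
gripper_width: 24.1
grip_force: 61.8
```

Call:
{"method": "jog_arm", "body": {"series": [[220,0,0,0,0,0,0],[220,0,0,0,0,0,0]]}}

```text
time_s: 6.8
tool_pos: [456.2, 179.8, 55.9]
orientation: [[-0.179, 0.984, -0.0], [0.984, 0.179, -0.0], [0.0, -0.0, -1.0]]
ft_force: [-0.8, -0.2, -1.0]
gripper_width: 24.1
grip_force: 61.8
```

Inserted cleanly with no side force. I'll seat it gently until it pushes back.

Call:
{"method": "jog_arm", "body": {"series": [[220,0,0,2,0,0,0],[220,0,0,2,0,0,0],[220,0,0,1,0,0,0],[220,0,0,0,0,0,0]]}}

```text
time_s: 7.3
tool_pos: [456.3, 179.8, 52.0]
orientation: [[-0.18, 0.984, -0.001], [0.984, 0.18, -0.0], [-0.0, -0.001, -1.0]]
ft_force: [-3.1, -0.4, 7.9]
gripper_width: 24.1
grip_force: 62.9
```

Call:
{"method": "jog_arm", "body": {"series": [[135,0,0,-1,0,0,0],[135,0,0,0,0,0,0],[135,0,0,0,0,0,0]]}}

```text
time_s: 7.68
tool_pos: [456.2, 179.8, 51.6]
orientation: [[-0.179, 0.984, -0.0], [0.984, 0.179, 0.0], [0.0, -0.0, -1.0]]
ft_force: [0.1, -0.2, -0.3]
gripper_width: 39.9
grip_force: 0.0
```

Call:
{"method": "jog_arm", "body": {"series": [[135,0,0,-15,0,0,0],[135,0,0,-40,0,0,0],[135,0,0,-55,0,0,0],[100,0,0,-50,0,0,0],[40,0,0,0,0,0,0]]}}

```text
time_s: 8.3
tool_pos: [459.4, 180.4, 218.5]
orientation: [[-0.18, 0.984, 0.012], [0.984, 0.179, 0.002], [-0.0, 0.012, -1.0]]
ft_force: [0.4, -0.0, -0.9]
gripper_width: 68.4
grip_force: 0.0
```

Run:
```python
from h import *
s=robot.read_state();print(s['tool_pos'],s['gripper_width'])
d=grab('scene')
P=pts(d);hsv=cv2.cvtColor(d['image'],cv2.COLOR_RGB2HSV)
m=(((hsv[...,0]<8)|(hsv[...,0]>172))&(hsv[...,1]>150)&(hsv[...,2]>70)).astype(np.uint8)
k,l,st,c=cv2.connectedComponentsWithStats(m)
for i in range(1,k):
    if 12<st[i,4]<400: q=P[l==i];print(c[i].round(1),st[i,2:],np.median(q,0).round(1),q[:,2].max().round(1))
plan([450.8,-176,200],down(7.65))
```

```text
[459.44161095 180.40170664 218.50992434] 68.44859593202418
[324.7 132.9] [ 6 11 37] [ 441.2 -168.9   56. ] 69.8
[269.2 181.7] [ 7 12 63] [458.8 133.2  65.7] 76.2
[260.1 195.8] [ 9 14 91] [449.1 192.7  66. ] 77.0
[240.1 227.2] [ 11  16 115] [429.9 304.9  70. ] 649.6
[159.1 321.2] [ 9  5 15] [435.8 553.1  41.7] 43.0
[164.2 328.5] [11  8 28] [418.6 557.4  42.1] 43.9
[172.7 358.1] [12 10 37] [374.8 587.3  31.8] 44.1
[154.4 371.7] [ 29  24 138] [383.5 616.9  38.5] 44.9
total tool shift [-349.1  -70.9   14.8] turn [ 0.4 -0.   2.7] rows 7
[0, -49.9, -10.1, 2.1, 0.05, -0.0, 0.38]
[0, -49.9, -9.8, 2.1, 0.05, -0.0, 0.38]
[0, -50.0, -9.4, 2.1, 0.05, -0.0, 0.38]
[0, -50.1, -9.1, 2.2, 0.05, -0.0, 0.38]
[0, -50.1, -8.8, 2.2, 0.05, -0.0, 0.38]
[0, -50.2, -8.4, 2.2, 0.05, -0.0, 0.38]
[0, -50.2, -8.1, 2.2, 0.05, -0.0, 0.38]
```

Bit one's top is level with the others, so it is home. Now the second spare.

Call:
{"method": "jog_arm", "body": {"series": [[0,-50,-10.1,2,0,0,0.4],[0,-50,-9.8,2,0,0,0.4],[0,-50,-9.4,2,0,0,0.4],[0,-50,-9.1,2,0,0,0.4],[0,-50,-8.8,2,0,0,0.4]]}}

```text
time_s: 8.98
tool_pos: [449.9, -75.8, 200.3]
orientation: [[-0.145, 0.989, -0.002], [0.989, 0.145, 0.001], [0.001, -0.002, -1.0]]
ft_force: [-0.4, 0.0, -0.4]
gripper_width: 85.4
grip_force: 0.0
```

Call:
{"method": "jog_arm", "body": {"series": [[0,-50,-8.4,2,0,0,0.4],[0,-49.5,-8.1,2,0,0,0.4],[0,0,0,0,0,0,0],[0,0,0,0,0,0,0],[0,0,0,0,0,0,0]]}}

```text
time_s: 9.6
tool_pos: [448.7, -174.1, 197.2]
orientation: [[-0.133, 0.991, -0.001], [0.991, 0.133, 0.001], [0.001, -0.001, -1.0]]
ft_force: [-0.1, 0.3, 0.3]
gripper_width: 85.3
grip_force: 0.0
```

Run:
```python
from h import *
s=robot.read_state();print(s['tool_pos'],s['gripper_width'])
plan([451.5,-176.1,100],down(7.65))
```

```text
[ 448.66912978 -174.08000992  197.19637357] 85.32234096814096
total tool shift [-2.5  2.6 97.2] turn [-0.  -0.1 -0. ] rows 2
[0, -1.2, 1.3, 48.6, -0.02, -0.03, -0.01]
[0, -1.2, 1.3, 48.6, -0.02, -0.03, -0.01]
```

Call:
{"method": "jog_arm", "body": {"series": [[0,-2.4,2.6,45,0,0,0],[0,0,0,50,0,0,0],[0,0,0,40,0,0,0],[0,0,0,17,0,0,0],[0,0,0,0,0,0,0]]}}

```text
time_s: 10.22
tool_pos: [451.5, -176.5, 45.2]
orientation: [[-0.132, 0.991, -0.002], [0.991, 0.132, 0.001], [0.001, -0.002, -1.0]]
ft_force: [0.5, -0.1, -0.1]
gripper_width: 85.4
grip_force: 0.0
```

Call:
{"method": "jog_arm", "body": {"series": [[0,0,0,0,0,0,0],[0,0,0,0,0,0,0]]}}

```text
time_s: 10.48
tool_pos: [453.1, -178.2, 47.6]
orientation: [[-0.131, 0.991, 0.003], [0.991, 0.131, -0.002], [-0.002, 0.003, -1.0]]
ft_force: [0.6, -0.3, 0.6]
gripper_width: 85.3
grip_force: 0.0
```

Call:
{"method": "jog_arm", "body": {"series": [[0,2,-1.5,2.5,0,0,0],[0,0,0,0,0,0,0],[220,0,0,0,0,0,0],[220,0,0,0,0,0,0],[220,0,0,0,0,0,0]]}}

```text
time_s: 11.1
tool_pos: [450.0, -175.7, 43.2]
orientation: [[-0.131, 0.991, -0.0], [0.991, 0.131, 0.0], [0.0, -0.0, -1.0]]
ft_force: [0.2, 0.2, 0.6]
gripper_width: 32.4
grip_force: 0.0
```

Call:
{"method": "jog_arm", "body": {"series": [[220,0,0,0,0,0,0],[220,0,0,0,0,0,0]]}}

```text
time_s: 11.35
tool_pos: [450.5, -175.9, 43.6]
orientation: [[-0.131, 0.991, 0.001], [0.991, 0.131, -0.001], [-0.001, 0.001, -1.0]]
ft_force: [0.7, 0.5, 1.0]
gripper_width: 24.6
grip_force: 58.9
```

Call:
{"method": "jog_arm", "body": {"series": [[220,0,0,-10,0,0,0],[220,0,0,-45,0,0,0],[220,0,0,-50,0,0,0],[220,20,3,-50,0,0,0],[220,55,8.2,0,0,0,-0.4]]}}

```text
time_s: 11.98
tool_pos: [453.7, -101.7, 204.2]
orientation: [[-0.134, 0.991, 0.009], [0.991, 0.134, -0.005], [-0.006, 0.008, -1.0]]
ft_force: [1.1, 0.3, -1.5]
gripper_width: 24.0
grip_force: 62.1
```

Call:
{"method": "jog_arm", "body": {"series": [[220,55,8.5,0,0,0,-0.4],[220,55,8.7,0,0,0,-0.4],[220,55,9,0,0,0,-0.4],[220,55,9.2,0,0,0,-0.4],[220,55,9.5,0,0,0,-0.4]]}}

```text
time_s: 12.6
tool_pos: [452.9, 180.3, 198.5]
orientation: [[-0.173, 0.985, -0.001], [0.985, 0.173, -0.001], [-0.001, -0.001, -1.0]]
ft_force: [1.0, 0.1, 0.2]
gripper_width: 24.3
grip_force: 62.0
```

Call:
{"method": "jog_arm", "body": {"series": [[220,40,7,0,0,0,-0.4],[220,0,0,0,0,0,0],[220,0,0,0,0,0,0],[220,0,0,0,0,0,0]]}}

```text
time_s: 13.1
tool_pos: [453.9, 218.3, 198.2]
orientation: [[-0.178, 0.984, -0.001], [0.984, 0.178, -0.001], [-0.0, -0.001, -1.0]]
ft_force: [-0.5, -0.1, -0.6]
gripper_width: 24.5
grip_force: 62.0
```

Run:
```python
from h import *
s=robot.read_state();print(s['tool_pos'],s['gripper_width'])
plan([445.2,239.5,100],down(10.4))
```

```text
[453.86102657 218.28157197 198.20889261] 24.450353687577802
total tool shift [22.5 -4.7 98.2] turn [-0.   0.  -0.2] rows 2
[0, 11.2, -2.3, 49.1, -0.02, 0.01, -0.08]
[0, 11.2, -2.3, 49.1, -0.02, 0.01, -0.08]
```

Call:
{"method": "jog_arm", "body": {"series": [[220,11.2,-2.4,30,0,0,-0.2],[220,11.2,-2.4,40,0,0,0],[220,0,0,28,0,0,0],[220,0,0,0,0,0,0],[220,0,0,0,0,0,0]]}}

```text
time_s: 13.72
tool_pos: [446.3, 240.1, 101.6]
orientation: [[-0.182, 0.983, 0.002], [0.983, 0.182, 0.001], [0.0, 0.002, -1.0]]
ft_force: [0.1, -0.2, -0.9]
gripper_width: 24.1
grip_force: 62.0
```

Call:
{"method": "jog_arm", "body": {"series": [[220,0,0,0,0,0,0],[220,0,0,0,0,0,0]]}}

```text
time_s: 13.98
tool_pos: [446.1, 240.7, 101.6]
orientation: [[-0.183, 0.983, 0.002], [0.983, 0.183, 0.001], [0.0, 0.002, -1.0]]
ft_force: [0.2, -0.1, -0.8]
gripper_width: 24.0
grip_force: 62.0
```

Run:
```python
from h import *
s=robot.read_state();print(s['tool_pos'],s['orientation'].round(3),s['gripper_width'])
d=grab('wrist')
np.savez('w5.npz',**{k:d[k] for k in('image','depth','K','R','p')})
im=d['image'].astype(int);P=pts(d)
w=np.zeros(im.shape[:2],bool);w[255:290,236:268]=1;w&=(im.min(2)>110);ys,xs=np.nonzero(w);print(w.sum(),P[w].mean(0).round(1))
print('spot',ray(d,xs.mean(),ys.mean(),s['tool_pos'][2]+24.4).round(1))
sh=np.zeros(w.shape,bool);sh[205:228,236:266]=1;sh&=(im.max(2)-im.min(2)<30);print(sh.sum(),P[sh].mean(0).round(1),P[sh].min(0).round(1),P[sh].max(0).round(1))
cv2.imwrite('pics/w5.png',cv2.resize(d['image'][120:320,150:350],None,fx=3,fy=3)[:,:,::-1])
```

```text
[446.05879589 240.65513977 101.63207541] [[-0.183  0.983  0.002]
 [ 0.983  0.183  0.001]
 [ 0.     0.002 -1.   ]] 23.97759345629486
240 [443.6 241.1 126. ]
spot [443.6 241.1 126. ]
120 [443.6 245.2  72. ] [438.7 241.6  65.4] [449.3 246.3  79.3]
```

View pics/w5.png

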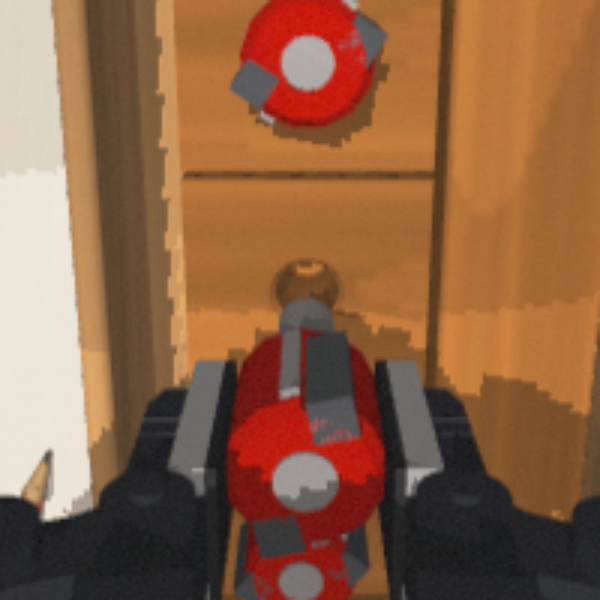

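The crop shows the hole at about (307,291), the shank end at (305,315) and the head spot at (305,481), nearly aligned.

Run:
```python
from h import *
d=dict(np.load('w5.npz'))
print(ray(d,150+306.5/3,120+291.5/3,45).round(1),ray(d,150+305/3,120+481/3,126).round(1), ray(d,150+340/3,217,45)-ray(d,150+274/3,217,45))
```

```text
[445.1 239.3  45. ] [444.4 240.  126. ] [15.42102509  2.85395973  0.        ]
```

Call:
{"method": "jog_arm", "body": {"series": [[220,-0.9,0.7,10,0,0,0],[220,0,0,10,0,0,0],[220,0,0,8,0,0,0],[220,0,0,0,0,0,0],[220,0,0,0,0,0,0]]}}

```text
time_s: 14.65
tool_pos: [446.0, 239.8, 72.2]
orientation: [[-0.183, 0.983, -0.0], [0.983, 0.183, -0.0], [-0.0, -0.0, -1.0]]
ft_force: [-0.4, 0.6, -0.9]
gripper_width: 24.1
grip_force: 62.0
```

Call:
{"method": "jog_arm", "body": {"series": [[220,0,0,0,0,0,0]]}}

```text
time_s: 14.78
tool_pos: [446.2, 239.9, 72.6]
orientation: [[-0.183, 0.983, 0.0], [0.983, 0.183, 0.0], [0.0, 0.001, -1.0]]
ft_force: [0.2, 0.4, -0.6]
gripper_width: 24.3
grip_force: 62.0
```

Foot is in the hole (about 10 mm in) with no side force. I'll go on to 52 mm, then seat it.

Call:
{"method": "jog_arm", "body": {"series": [[220,0,0,6,0,0,0],[220,0,0,7,0,0,0],[220,0,0,5,0,0,0],[220,0,0,0,0,0,0],[220,0,0,0,0,0,0]]}}

```text
time_s: 15.4
tool_pos: [446.1, 239.8, 54.3]
orientation: [[-0.183, 0.983, 0.0], [0.983, 0.183, 0.0], [0.0, 0.0, -1.0]]
ft_force: [0.2, 0.6, -1.4]
gripper_width: 24.2
grip_force: 62.0
```

Call:
{"method": "jog_arm", "body": {"series": [[220,0,0,2,0,0,0],[220,0,0,2,0,0,0],[220,0,0,0,0,0,0]]}}

```text
time_s: 15.78
tool_pos: [446.2, 239.8, 50.6]
orientation: [[-0.183, 0.983, 0.0], [0.983, 0.183, 0.0], [0.0, 0.0, -1.0]]
ft_force: [-1.2, 0.1, 2.2]
gripper_width: 24.2
grip_force: 62.5
```

Call:
{"method": "jog_arm", "body": {"series": [[220,0,0,1.5,0,0,0],[220,0,0,0,0,0,0],[135,0,0,-0.5,0,0,0],[135,0,0,0,0,0,0],[135,0,0,0,0,0,0]]}}

```text
time_s: 16.4
tool_pos: [445.8, 239.7, 48.9]
orientation: [[-0.183, 0.983, -0.0], [0.983, 0.183, -0.0], [-0.0, -0.0, -1.0]]
ft_force: [-0.2, -0.2, -0.2]
gripper_width: 40.3
grip_force: 0.0
```

Call:
{"method": "jog_arm", "body": {"series": [[135,0,0,-15,0,0,0],[135,0,0,-45,0,0,0],[135,0,0,-60,0,0,0],[70,0,0,-60,0,0,0],[0,0,0,-55,0,0,0]]}}

```text
time_s: 17.02
tool_pos: [445.9, 239.8, 287.8]
orientation: [[-0.183, 0.983, 0.003], [0.983, 0.183, 0.001], [0.0, 0.003, -1.0]]
ft_force: [0.6, -0.3, 0.3]
gripper_width: 75.2
grip_force: 0.0
```

Call:
{"method": "jog_arm", "body": {"series": [[0,0,0,0,0,0,0],[0,0,0,0,0,0,0]]}}

```text
time_s: 17.27
tool_pos: [445.7, 239.7, 284.4]
orientation: [[-0.183, 0.983, 0.0], [0.983, 0.183, 0.0], [0.0, 0.0, -1.0]]
ft_force: [-1.1, -0.8, -1.4]
gripper_width: 85.8
grip_force: 0.0
```

Run:
```python
from h import *
s=robot.read_state();print(s['tool_pos'],s['gripper_width'],s['joint_positions'].round(2))
d=grab('scene')
P=pts(d);hsv=cv2.cvtColor(d['image'],cv2.COLOR_RGB2HSV)
m=(((hsv[...,0]<8)|(hsv[...,0]>172))&(hsv[...,1]>150)&(hsv[...,2]>70)).astype(np.uint8)
k,l,st,c=cv2.connectedComponentsWithStats(m)
for i in range(1,k):
    if 12<st[i,4]<200: q=P[l==i];print(c[i].round(1),st[i,2:],np.median(q,0).round(1),q[:,2].max().round(1))
dk=(d['image'].max(2)<110)&(P[...,2]>185)&(P[...,2]<235)&(P[...,0]>540)&(P[...,0]<640)&(P[...,1]>130)&(P[...,1]<340)
q=P[dk];print(dk.sum(),q.mean(0).round(1),q.min(0).round(1),q.max(0).round(1))
t=q[q[:,2]>np.percentile(q[:,2],60)];print(t.mean(0).round(1))
u=np.array([.9836,.1805,0]);H=np.array([528.7,225.1,62])+54.1*u+[0,0,156.1];print('pred',H)
v=np.array([-.1805,.9836,0]);print('proj pred ends',proj(d,[H-55*v,H,H+55*v]).round(1))
R=down(10.4,-16);plan(H-R[:,2]*71,R)
cv2.imwrite('pics/s6.png',cv2.resize(d['image'][60:260,110:310],None,fx=3,fy=3)[:,:,::-1])
```

```text
[445.66343954 239.69876941 284.41039879] 85.77347281806212 [ 0.29 -0.13  1.92  0.    1.35  0.11]
[269.2 181.9] [ 7 12 64] [458.3 134.1  66.6] 649.6
[260.1 195. ] [ 9 15 98] [449.7 191.8  65.5] 77.1
[252.4 210.6] [ 7 13 54] [436.2 246.   70.6] 76.2
[240.1 227.3] [ 11  16 118] [430.  305.1  69.7] 77.4
[178.1 355.5] [ 6  7 13] [372.7 576.2  27.8] 33.0
[161.4 364.9] [ 26  21 105] [380.2 605.8  39.5] 44.2
[147.5 378.6] [12 11 50] [386.2 631.7  33.2] 43.2
129 [575.9 242.7 215.8] [562.4 185.8 189.6] [588.2 288.7 224.8]
[577.2 244.6 223.2]
pred [581.91276 234.86505 218.1    ]
proj pred ends [[212.2 122. ]
 [200.6 133.8]
 [187.9 146.8]]
total tool shift [-29.6 153.1  -3.6] turn [15.9  0.   0.1] rows 3
[0, -9.9, 51.0, -1.2, 5.29, 0.01, 0.04]
[0, -9.8, 50.7, -5.9, 5.29, 0.01, 0.04]
[0, -9.8, 50.0, -10.6, 5.29, 0.01, 0.04]
```

View pics/s6.png

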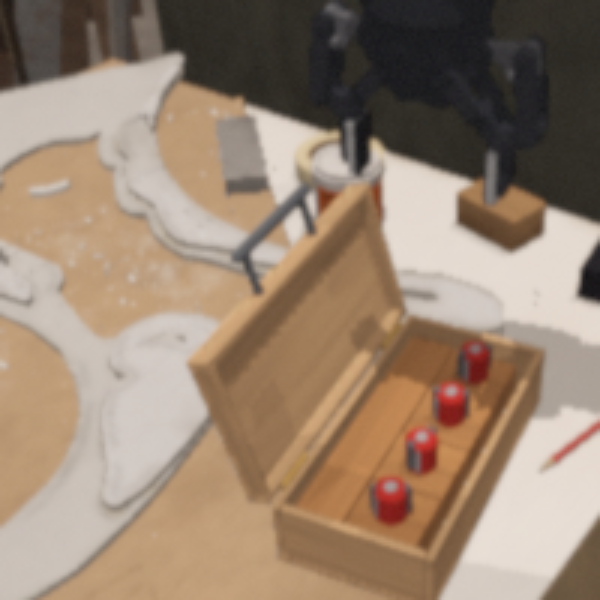

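All four bits stand level in the case. The handle bar runs from crop (240,255) to (308,190), within 2 px of where I predicted it, so I'll approach it.

Call:
{"method": "jog_arm", "body": {"series": [[0,-9.9,51,-1.2,5.3,0,0],[0,-9.8,50.7,-5.9,5.3,0,0],[0,-9.8,50,-10.6,5.3,0,0],[0,0,0,0,0,0,0],[0,0,0,0,0,0,0]]}}

```text
time_s: 17.95
tool_pos: [601.1, 238.6, 285.0]
orientation: [[-0.183, 0.944, -0.274], [0.983, 0.175, -0.051], [0.0, -0.279, -0.96]]
ft_force: [-0.5, 0.1, 0.1]
gripper_width: 85.4
grip_force: 0.0
```

Run:
```python
from h import *
s=robot.read_state();print(s['tool_pos'],s['joint_positions'].round(2))
H=np.array([581.9,234.9,218.1]);R=down(10.4,-16);plan(H+R[:,2]*19,R)
```

```text
[601.12817266 238.57746826 284.96438855] [0.22 0.35 1.42 0.01 1.66 0.03]
total tool shift [-0.1 -0.1 88.7] turn [-0.2  0.   0.1] rows 2
[0, -0.0, -0.0, 44.3, -0.1, 0.02, 0.06]
[0, -0.1, -0.1, 44.3, -0.1, 0.02, 0.06]
```

Call:
{"method": "jog_arm", "body": {"series": [[0,0,0,35,0,0,0],[0,0,0,35,0,0,0],[0,0,0,18,0,0,0],[0,0,0,0,0,0,0],[0,0,0,0,0,0,0]]}}

```text
time_s: 18.58
tool_pos: [578.9, 234.7, 205.6]
orientation: [[-0.183, 0.946, -0.266], [0.983, 0.176, -0.049], [0.0, -0.27, -0.963]]
ft_force: [0.4, -1.1, -0.3]
gripper_width: 85.4
grip_force: 0.0
```

Call:
{"method": "jog_arm", "body": {"series": [[120,0,0,0,0,0,0],[160,0,0,0,0,0,0],[200,0,0,0,0,0,0],[240,0,0,0,0,0,0],[250,0,0,0,0,0,0]]}}

```text
time_s: 19.2
tool_pos: [578.5, 234.4, 203.3]
orientation: [[-0.183, 0.946, -0.269], [0.983, 0.176, -0.05], [0.0, -0.273, -0.962]]
ft_force: [1.3, -0.4, 0.1]
gripper_width: 8.7
grip_force: 58.4
```

Call:
{"method": "jog_arm", "body": {"series": [[250,0,0,0,0,0,0],[250,0,0,0,0,0,0],[250,0,0,0,0,0,0]]}}

```text
time_s: 19.58
tool_pos: [578.5, 234.4, 203.3]
orientation: [[-0.183, 0.946, -0.269], [0.983, 0.176, -0.05], [-0.0, -0.273, -0.962]]
ft_force: [1.5, -0.1, 0.7]
gripper_width: 8.6
grip_force: 58.5
```

Run:
```python
from h import *
s=robot.read_state();print(s['tool_pos'],s['orientation'].round(3),s['ft_force'],s['wrist_torque'],s['gripper_width'],s['grip_force'])
g=np.array(s['tool_pos'])-19*np.array(s['orientation'])[:,2];print('grasp pt',g.round(1),'pred handle 581.9,234.9,218.1')
```

```text
[578.492008   234.38069428 203.33391987] [[-0.183  0.946 -0.269]
 [ 0.983  0.176 -0.05 ]
 [-0.    -0.273 -0.962]] [ 1.51656406 -0.10797321  0.7033213 ] [ 0.06800487 -0.36793038 -0.02698418] 8.62748794355397 58.45580220222473
grasp pt [583.6 235.3 221.6] pred handle 581.9,234.9,218.1
```

Run:
```python
from h import *
s=robot.read_state();p=np.array(s['tool_pos']);R=np.array(s['orientation'])
u=np.array([.9836,.1805,0]);k=np.array([0,0,1.])
for dx in(0,.7,2):
    h=np.array([528.7,225.1,62])+dx*u
    r=R.T@(p-h);print('r tool',r.round(1))
    for f in(-2,-2.3):
        q=Ro.from_rotvec([np.radians(f),0,0]).as_matrix();print(f,(q@[0,r[1],r[2]]-[0,r[1],r[2]]).round(2))
```

```text
r tool [   0.    10.1 -149.8]
-2 [ 0.   -5.23 -0.26]
-2.3 [ 0.   -6.02 -0.29]
r tool [   0.     9.4 -149.6]
-2 [ 0.   -5.23 -0.24]
-2.3 [ 0.   -6.01 -0.26]
r tool [   0.     8.2 -149.2]
-2 [ 0.   -5.21 -0.19]
-2.3 [ 0.   -6.   -0.21]
```

Call:
{"method": "jog_arm", "body": {"series": [[250,0,-3,-0.1,-1.15,0,0],[250,0,-6,-0.25,-2.3,0,0],[250,0,-6,-0.25,-2.3,0,0],[250,0,-6,-0.25,-2.3,0,0],[250,0,-6,-0.25,-2.3,0,0]]}}

```text
time_s: 20.2
tool_pos: [552.1, 229.5, 210.1]
orientation: [[-0.183, 0.979, -0.093], [0.983, 0.182, -0.017], [-0.0, -0.095, -0.996]]
ft_force: [1.0, 0.1, -0.1]
gripper_width: 8.8
grip_force: 58.6
```

```bash
cat > lid.py <<'E'
from h import *
s=robot.read_state();p=np.array(s['tool_pos']);R=np.array(s['orientation'])
u=np.array([.9836,.1805,0]);h=np.array([529.2,225.2,62])
g=p-15.2*R[:,2]; a=(g-h)@u; z=g[2]-62
th=np.degrees(np.arctan2(z,-a))+np.degrees(np.arctan2(9,165))*-1+0
print('t',s['time_s'],'p',p.round(1),'tilt-lid',round(float(np.degrees(np.arctan2(R[2,1],R[:,1]@u))+90),2),'bar angle-lid',(180-np.degrees(np.arctan2(z,a))-np.degrees(np.arctan2(9,165))).round(2),'rad',np.hypot(a,z).round(1),'F',np.round(s['ft_force'],1),'T',np.round(s['wrist_torque'],2),s['gripper_width'],s['joint_positions'].round(2))
E
python3 lid.py
```

```text
t 20.2 p [552.1 229.5 210.1] tilt-lid 84.57 bar angle-lid 95.49 rad 165.1 F [ 1.   0.1 -0.1] T [ 0.05 -0.27  0.01] 8.805794107208213 [0.22 0.19 1.74 0.   1.31 0.04]
```

Call:
{"method": "jog_arm", "body": {"series": [[250,0,-6,-0.25,-2.3,0,0],[250,0,-6,-0.25,-2.3,0,0],[250,0,-6,-0.25,-2.3,0,0],[250,0,-6,-0.25,-2.3,0,0],[250,0,-6,-0.25,-2.3,0,0]]}}

```text
time_s: 20.82
tool_pos: [522.4, 224.0, 211.6]
orientation: [[-0.183, 0.978, 0.103], [0.983, 0.182, 0.019], [0.0, 0.105, -0.994]]
ft_force: [0.8, 0.1, 0.1]
gripper_width: 8.8
grip_force: 58.6
```

Call:
{"method": "jog_arm", "body": {"series": [[250,0,-6,-0.25,-2.3,0,0],[250,0,-6,-0.25,-2.3,0,0],[250,0,-6,-0.25,-2.3,0,0],[250,0,-6,-0.25,-2.3,0,0],[250,0,0,0,0,0,0]]}}

```text
time_s: 21.45
tool_pos: [498.3, 219.6, 208.4]
orientation: [[-0.183, 0.949, 0.256], [0.983, 0.177, 0.048], [-0.0, 0.26, -0.966]]
ft_force: [-0.2, 0.2, -1.4]
gripper_width: 8.9
grip_force: 59.0
```

Call:
{"method": "jog_arm", "body": {"series": [[250,0,0,0,0,0,0],[250,0,0,0,0,0,0],[250,0,0,0,0,0,0]]}}

```text
time_s: 21.82
tool_pos: [499.9, 219.9, 208.7]
orientation: [[-0.183, 0.949, 0.256], [0.983, 0.176, 0.048], [0.0, 0.261, -0.965]]
ft_force: [-0.7, 0.6, 1.3]
gripper_width: 8.7
grip_force: 59.1
```

```bash
python3 lid.py
```

```text
t 21.825 p [499.9 219.9 208.7] tilt-lid 105.13 bar angle-lid 75.05 rad 164.9 F [-0.7  0.6  1.3] T [0.08 0.21 0.02] 8.662999049703833 [ 0.23 -0.12  2.07 -0.02  0.93  0.06]
```

Call:
{"method": "jog_arm", "body": {"series": [[250,0,-6,-0.25,-2.3,0,0],[250,0,-6,-0.25,-2.3,0,0],[250,0,-6,-0.25,-2.3,0,0],[250,0,-6,-0.25,-2.3,0,0],[250,0,-6,-0.25,-2.3,0,0]]}}

```text
time_s: 22.45
tool_pos: [471.5, 214.7, 199.6]
orientation: [[-0.183, 0.878, 0.442], [0.983, 0.163, 0.083], [0.0, 0.45, -0.893]]
ft_force: [0.3, 1.1, -0.5]
gripper_width: 9.0
grip_force: 60.1
```

Call:
{"method": "jog_arm", "body": {"series": [[250,0,-6,-0.25,-2.3,0,0],[250,0,0,0,0,0,0],[250,0,0,0,0,0,0],[250,0,0,0,0,0,0]]}}

```text
time_s: 22.95
tool_pos: [466.3, 213.7, 197.2]
orientation: [[-0.183, 0.861, 0.475], [0.983, 0.16, 0.089], [0.0, 0.483, -0.875]]
ft_force: [-1.3, 1.8, -0.3]
gripper_width: 9.3
grip_force: 60.3
```

```bash
python3 lid.py
```

```text
t 22.95 p [466.3 213.7 197.2] tilt-lid 118.91 bar angle-lid 61.24 rad 164.7 F [-1.3  1.8 -0.3] T [0.26 0.47 0.16] 9.258815499713858 [ 0.25 -0.3   2.29 -0.05  0.66  0.09]
```

Call:
{"method": "jog_arm", "body": {"series": [[250,0,-3,-0.1,-1.15,0,0],[250,0,0,0,0,0,0],[250,0,0,0,0,0,0],[250,0,0,0,0,0,0],[250,0,0,0,0,0,0]]}}

```text
time_s: 23.58
tool_pos: [463.5, 213.1, 195.8]
orientation: [[-0.183, 0.851, 0.493], [0.983, 0.158, 0.092], [0.0, 0.501, -0.865]]
ft_force: [-1.4, 3.4, -1.0]
gripper_width: 8.8
grip_force: 60.1
```

```bash
python3 lid.py
python3 - <<'E'
from h import *
u=np.array([.9836,.1805,0]);v=np.array([-.1805,.9836,0]);h=np.array([529.2,225.2,62])
def fit(d,lo,hi,tag):
    P=pts(d).reshape(-1,3)-h;im=d['image'].reshape(-1,3).astype(int)
    a=P@u;b=P@v;z=P[:,2]; t=np.radians(hi)
    w=-a*np.cos(t)+z*np.sin(t)   # along lid
    n=a*np.sin(t)+z*np.cos(t)    # outward
    m=(abs(b)<118)&(w>30)&(w<118)&(n>-35)&(n<35)&(im[:,0]>im[:,2]+25)&(im.max(1)-im.min(1)<140)
    for _ in range(4):
        c=np.polyfit(w[m],n[m],1);r=n-np.polyval(c,w);m&=abs(r)<max(2.5,1.5*np.std(r[m]))
    print(tag,m.sum(),'lid deg',hi+np.degrees(np.arctan(c[0])).round(2),'n0',c[1].round(1),'std',np.std(r[m]).round(2))
o=np.load('v0.npz')
for n,k in(('scene','a'),('side','b')):
    fit({q:o[q+k] for q in('image','depth','K','R','p')},0,106,n+' start')
    d=grab(n);fit(d,0,60,n+' now')
    if n=='scene':cv2.imwrite('pics/s7.png',cv2.resize(d['image'][40:260,100:340],None,fx=2.5,fy=2.5)[:,:,::-1])
E
```

```text
t 23.575 p [463.5 213.1 195.8] tilt-lid 120.08 bar angle-lid 60.01 rad 164.7 F [-1.4  3.4 -1. ] T [0.46 0.46 0.32] 8.788948468040754 [ 0.25 -0.32  2.3  -0.05  0.63  0.1 ]
scene start 1883 lid deg 105.97 n0 13.8 std 0.84
scene now 25 lid deg 60.13 n0 19.6 std 0.22
side start 333 lid deg 105.97 n0 14.6 std 0.53
side now 459 lid deg 59.86 n0 20.1 std 0.41
```

View pics/s7.png

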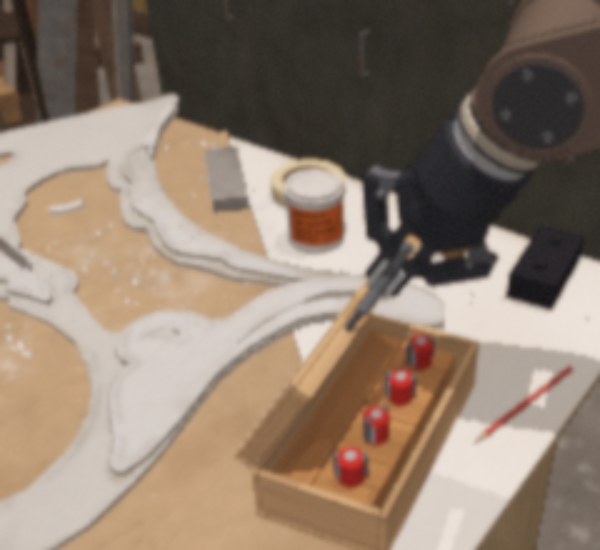

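The last view shows the gripper holding the bar at about (380,290) with the lid at about 60° (59.9–60.1° by camera, 60.0° by arm pose). All four bits are seated at (350,465) to (420,350), and the stand is empty. The arm is settled with forces under 4 N, so I'm handing in.

```bash
python3 -c "
from station import ticket
print(ticket.sign_off())"
```

```text
the job is handed in; nothing more can be done
None
```

Both spare bits are home and upright in the two empty pockets, and I handed the job in with the gripper still holding the lid steady at 60° (59.9–60.1° by camera).

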